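Tap the vice wedge tight on the dapping block

TASK

The steel dapping block still sits loose in the wooden wedge vice. Take the hammer by its shaft and drive the vice's wedge in with at least two light, separate taps on its thick end (never bearing on it with more than 30 N, nor touching it with the gripper) until it stops advancing and the jaw holds the block tight. Then lay the hammer flat on the bench, clear of the vice, without shifting the red pot, the green tin or the pink bottle.

Things in the scene. Friction and masses are not known exactly. Their poses are not given: they have to be found in the camera images.
- wedge_vice: Wooden vice, fixed to the bench. Origin on the bench top; y is the way the wedge is driven, x goes from the dark slanted rail across wedge, jaw, block and cheeks to the back fence, z up. Bed 18 mm thick, x -87 to 69 mm, y -86 to 58 mm; rail, cheeks and fence rise 24 to 36 mm above it. It stands with y pointing away from the robot, give or take 0.22 rad.
- jaw: Pale wooden jaw, 16 x 52 x 34 mm, that the wedge pushes along the vice's x against the block. Origin at the vice's origin when fully back. Jaw and block have 1 to 6 mm of play in all before the block meets the cork packing on the fence; the packing differs each time, so the depth at which the wedge turns tight is not known beforehand. Tight, the jaw presses the block with 12 N or more.
- wedge: Loose beech wedge lying on the bed between rail and jaw, 150 mm long, 36 mm high, tapering 1 in 8 from 27 mm at the thick end to 8 mm; y points to the thin end, along the vice's y. Origin at half length on the bottom edge of the straight face, at the jaw. It slides in under about 5 to 15 N, by 10 to 60 mm in all; once tight, a 14 N tap moves it less than 0.6 mm. It holds by friction.
- wedge_head (a point): Centre of the wedge's thick end face (27 mm wide, 36 mm high), 36 mm above the bench; the face looks along the vice's -y, towards the robot. Strike here along the vice's +y. It stays 80 mm or more from the vice's origin on the -y side, so a hammer level with it clears the bed. A stroke at 0.05 m/s that stops at 14 N peaks below 30 N and tightens it enough; faster or longer ones strike much harder.
- dapping_block: Steel dapping cube, 50 mm, with round hollows in its top, about 0.7 kg, standing on the bed between jaw, cheeks and fence. Origin at the centre of its underside.
- hammer: Soft-faced hammer, about 0.28 kg, lying flat: steel head with two white nylon faces, either of which may strike, and a pale shaft with a red end. Origin on the bench under the head's centre; x along the head, the shaft runs along -y, z up when lying.
- hammer_head (a point): Centre of the hammer's head, 13 mm above the bench as it lies. The faces are 26 mm across and lie 30 mm from here along the hammer's +x and -x.
- hammer_grip (a point): Point on the axis of the flat-sided shaft where it is well gripped (firmly, about 120 N), 42 mm from the head's centre along the hammer's -y, 13 mm above the bench as it lies. The shaft is 18 mm wide (hammer's x), 24 mm high and ends 157 mm from the head's centre.
- pot: Red pot with lid, 41 mm across, 30 mm high, to be left alone. Origin at the centre of its underside.
- bottle: Small pink bottle with white cap, 30 mm across, 60 mm high, to be left alone. Origin at the centre of its underside.
- tin: Flat tin with green lid, 63 mm across, 19 mm high, to be left alone. Origin at the centre of its underside.

How it is judged:
By the outcome, as a careful person would: the job done as asked, in the order asked, and still so for the second after the job is handed in, with the robot touching nothing.
It also fails if it takes over 46 s, if anything falls off the work surface, if the arm or the gripper's body presses on something with over 40 N, if the wrist force passes 120 N, or if a joint passes its speed limit or range.

ROBOT

A 6-joint arm with a two-finger parallel gripper is mounted at the origin on a cart in front of the work surface, level with it; the furniture and walls round the work are solid. World frame = base frame: x ahead of the robot, y to its left, z up, the work surface at z = 0. Lengths are in m, angles in degrees, forces in N, time in s.
With the tool pointing down it reaches from about 0.3 to 0.75 m from the base axis. Payload 8.5 kg.
Tool frame: the origin (TCP) lies at the very end of the fingers, on their centre line; the grasp point (between the pads) lies 19 mm behind it; z points along the fingers, y is the line along which they close (so a half turn about z gives the same grasp; the last joint's range is limited). The gripper opens to 85 mm and grips with 20 to 120 N. Pads are 22 mm wide; open, the fingers measure 114 mm over their backs; the gripper's body (76 mm by 85 mm) begins 54 mm behind the grasp point. The pads swing forward as they close: fully open they stand 13 mm farther back than shut.
Start: joints at [60.258, 21.807, 74.336, -0, 83.858, -12.336], TCP at [0.165, 0.525, 0.231] pointing down, gripper open.
Joint ranges: [-178.18, 178.18], [-50.72, 133.34], [12.68, 142.11], [-81.47, 261.47], [9.98, 163.14], [-165.26, 165.26]. Speed limits (degrees/s): [136.94, 136.94, 180, 180, 180, 180].

INTERFACE

Orientations are given as a 3x3 rotation matrix whose columns are the frame's x, y, z axes.
In Python, from rig import observe, cams, ticket gives the robot as it stands.
- The arm moves only by the tool move_arm, never from a script. Its arguments are lists of equal length, an entry for each row: "jaw": the finger opening in cm, from 0 to 8.54; "dp": the shift along the tool's x, y, z in cm, a list of three; "turn": the turn, a rotation vector about the tool's x, y, z in rad, a list of three. In form: {"jaw": [jaw, ...], "dp": [[tx, ty, tz], ...], "turn": [[wx, wy, wz], ...]}. A call has 1 to 12 rows; each row shifts and turns the commanded pose from where the row before left it, along the tool's axes as they then stand; what a row does not reach is not made up. A row lasts 1/12 s, in which the tool goes at most 41.7 mm and 7.16 degrees, less where a joint would pass 70% of its speed; a pose out of reach is approached as far as the arm can. A call is refused whole if a number of a shift passes 4.17 or a number of a turn 0.125, either way. A call with a gripper value outside its range is refused whole. The fingers move at their own pace and stop on an object; "force" is the grip in N (left out, the last holds). Time passes only in rows, so rows that do not move let the fingers close. It gives the time, the measured TCP pose, the force, the opening and the grip force at its end, in the units of the state.
- observe(): the state, without advancing time (a new reading comes with each control period).
- cams.get_image(name): name is "scene" or "top"; returns (picture, depth): 400x640x3 uint8, red, green, blue; 400x640 float32, m along the optical axis (not along the pixel's ray), 0 where there is no reading.
- cams.calibration(name): a dict with "vertical_fov" (degrees; the focal length in pixels is half the picture's height over the tangent of half this angle, whatever the lens; pixels are square), "cx", "cy" (the principal point, pixels), "view" (4x4, takes a point from world to camera coordinates). Camera axes: x right, y up, looking along -z (the intrinsics and any distortion apply to the point x, -y, -z); pixel columns grow to the right and rows downward; lengths in m; the calibration is good to about 2 mm. A picture is of the moment at which its call begins. calibration takes no time and is no camera call.
- ticket.close_job(): hands the job in; it is judged then, once.
Trained networks look in the newest picture that a camera, given by its name, has taken for a name from the list of things; names that differ only in an ending like _2 or _b are one class to them, and where a whole thing is asked for, a point or a joint stands for the part that bears it (a point fixed in the world has none). Each returns a list of dicts, best first, with "p" (0 to 1); they miss things now and then, are a little off and sometimes report something else, mostly with a low value. They report only what shows in the picture. A call takes as long as a camera call.
- cams.spot_in(camera, query): "box" ([centre column, centre row, width, height] as shares, 0 to 1, of the picture: columns of its width, rows of its height, round what is visible of it).
- cams.outline_of(camera, query): "mask" (400x640 bool, what is visible of it) and "box" ([centre column, centre row, width, height] as shares, 0 to 1, of the picture: columns of its width, rows of its height, round what is visible of it).
- cams.mark_of(camera, query): "location" ([column, row] as shares, 0 to 1, of the picture: columns of its width, rows of its height: a listed point, or the origin of a listed thing).
The state is a dict: "time_s": time; "q": joint angles; "qvel": joint speeds; "joint_efforts": joint torques, N m; "position": TCP position; "tool_rot": TCP orientation; "ft_force": force on the tool from outside, world axes, zero at the start; "wrist_torque": the same for the moment, N m; "grip_width": finger opening in m; "gripper_force": force on a finger pad.
Only numpy, scipy, OpenCV 4.12 (cv2) and the standard library are available. Lean on these libraries where they do the work, as an engineer would, in place of code of your own. Each camera call takes 0.05 s, during which the arm holds its last target. There are 200 camera calls.

## Working session

There is one attempt and no reset: what is moved stays moved. The work goes in short steps, Python scripts to look and compute and a tool call to move; the robot and the scene stay as the last step left them, time stands still between calls to the robot, and variables do not carry over. Pictures are saved under pics/ and viewed, at most 10 in all, crops included, and the job is handed in when it is done.

Besides the shell and the picture viewer there is one more tool, called by a JSON object that holds its "api" and its "payload". move_arm: Moves the arm, as the interface text tells. Its arguments: {"type":"object","properties":{"jaw":{"type":"array","items":{"type":"number"}},"dp":{"type":"array","items":{"type":"array","items":{"type":"number"}}},"turn":{"type":"array","items":{"type":"array","items":{"type":"number"}}},"force":{"type":"number"}},"required":["jaw","dp","turn"]}

```bash
mkdir -p pics; cat > h.py <<'E'
import numpy as np, cv2
from rig import observe, cams, ticket
def K(n):
    c=cams.calibration(n); f=200/np.tan(np.radians(c["vertical_fov"])/2); return f,c["cx"],c["cy"],np.array(c["view"]),c
def ray(n,u,v):
    f,cx,cy,V,c=K(n); d=np.array([(u-cx)/f,-(v-cy)/f,-1.]); R=V[:3,:3]; return -R.T@V[:3,3], R.T@d
def at_z(n,u,v,z):
    o,d=ray(n,u,v); return o+d*(z-o[2])/d[2]
def at_d(n,u,v,dep):
    o,d=ray(n,u,v); return o+d*dep
def proj(n,p):
    f,cx,cy,V,c=K(n); q=V[:3,:3]@np.array(p)+V[:3,3]; return cx+f*q[0]/-q[2], cy-f*q[1]/-q[2]
E
python3 - <<'E'
from h import *
np.set_printoptions(precision=4,suppress=True)
for n in("top","scene"):
    im,d=cams.get_image(n); cv2.imwrite(f"pics/{n}0.png",im[:,:,::-1]); np.save(n+"d.npy",d); print(n,K(n)[4])
    for q,z in(("wedge_head",.036),("hammer_head",.013),("hammer_grip",.013),("wedge_vice",0),("pot",0),("tin",0),("bottle",0)):
        for r in cams.mark_of(n,q)[:2]:
            u,v=r["location"][0]*640,r["location"][1]*400; print(n,q,round(r["p"],2),round(u),round(v),at_z(n,u,v,z))
s=observe();print(s["time_s"],s["position"],s["tool_rot"],s["ft_force"])
E
```

```text
top {'vertical_fov': 43.349107200795615, 'cx': 319.2951647676378, 'cy': 200.46823292690775, 'view': array([[-0.5018, -0.865 , -0.0029,  0.3164],
       [ 0.7923, -0.461 ,  0.3998, -0.433 ],
       [-0.3471,  0.1983,  0.9166, -1.4979],
       [ 0.    ,  0.    ,  0.    ,  1.    ]])}
top wedge_head 0.87 241 280 [0.4441 0.3841 0.036 ]
top hammer_head 0.73 428 187 [ 0.421  -0.3022  0.013 ]
top hammer_head 0.72 236 240 [0.579  0.3397 0.013 ]
top hammer_grip 0.54 437 178 [ 0.4325 -0.3469  0.013 ]
top wedge_vice 0.63 236 240 [0.5843 0.3404 0.    ]
top pot 0.76 222 312 [0.394 0.481 0.   ]
top tin 0.73 326 252 [0.4015 0.1069 0.    ]
top bottle 0.66 241 200 [ 0.7006  0.2628 -0.    ]
scene {'vertical_fov': 43.114785953470125, 'cx': 317.14040622091073, 'cy': 206.35388532341096, 'view': array([[-0.5918, -0.806 , -0.0035,  0.3735],
       [ 0.5287, -0.3914,  0.7532, -0.3042],
       [-0.6084,  0.4439,  0.6578, -1.4452],
       [ 0.    ,  0.    ,  0.    ,  1.    ]])}
scene hammer_grip 0.15 232 303 [0.3882 0.4814 0.013 ]
scene pot 0.47 233 302 [0.3987 0.4755 0.    ]
scene tin 0.76 333 247 [0.4012 0.1034 0.    ]
0.8 [0.1645 0.5248 0.2313] [[-0.9542  0.2992 -0.    ]
 [ 0.2992  0.9542 -0.    ]
 [ 0.     -0.     -1.    ]] [-0.3586 -0.1084  0.4254]
```

View pics/top0.png

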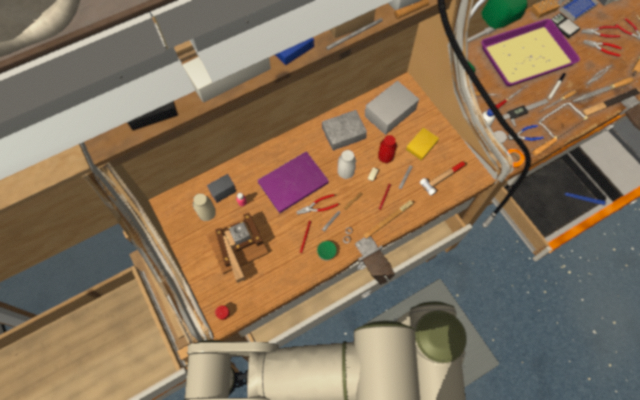

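View pics/scene0.png

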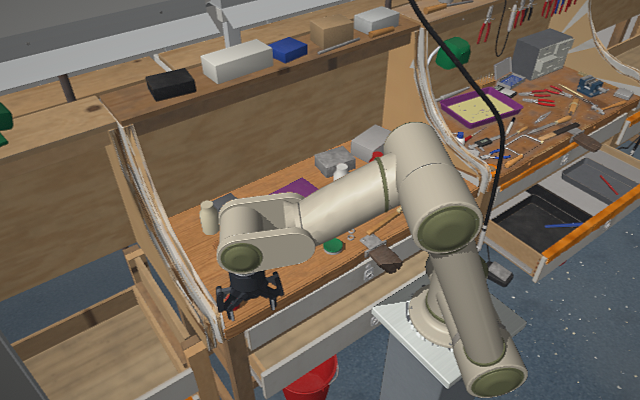

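The top picture shows the hammer at (428,187) with its red end at (464,164), and the vice near (240,240) with the wedge's thick end near (240,280). The arm hides the vice in the scene view. Next I'll view enlarged crops.

```bash
python3 - <<'E'
from h import *
np.set_printoptions(precision=4,suppress=True)
im=cv2.imread("pics/top0.png"); d=np.load("topd.npy")
a=cv2.resize(im[200:300,195:295],(600,600)[:2] and (400,400),interpolation=cv2.INTER_CUBIC);b=cv2.resize(im[140:215,405:480],(400,400),interpolation=cv2.INTER_CUBIC)
cv2.imwrite("pics/crop.png",np.hstack([a,b]))
for q in("hammer","wedge","dapping_block","jaw"):
    for r in cams.outline_of("top",q)[:2]:
        m=r["mask"]; ys,xs=np.nonzero(m)
        if len(xs)<5: continue
        P=np.array([at_d("top",x+0.0,y+0.0,d[y,x]) for x,y in zip(xs,ys)])
        c=P.mean(0);w,v=np.linalg.eigh(np.cov(P[:,:2].T)); ax=v[:,1]; t=(P[:,:2]-c[:2])@ax
        print(q,round(r["p"],2),len(xs),"px",xs.mean(),ys.mean(),c,ax,t.min(),t.max(),np.percentile(P[:,2],[5,50,95]))
for q in("jaw","wedge","dapping_block","hammer"):
    for r in cams.mark_of("top",q)[:1]:
        u,v=r["location"][0]*640,r["location"][1]*400; print(q,r["p"],u,v,at_z("top",u,v,0 if q=="hammer" else .018))
E
```

```text
hammer 0.81 384 px 440.8541666666667 177.78385416666666 [ 0.424  -0.3524  0.0275] [-0.3315  0.9435] -0.11838832695498798 0.8291422170146486 [0.0042 0.0211 0.0273]
wedge 0.7 164 px 222.08536585365854 312.1463414634146 [0.385  0.478  0.0372] [-0.9664 -0.2569] -0.02445173237657238 0.4169825513744601 [0.0136 0.0289 0.0354]
wedge 0.64 357 px 233.58543417366946 261.0644257703081 [0.5024 0.3779 0.0602] [-0.9986  0.052 ] -0.09563662551683016 0.5193976308260996 [0.0186 0.0513 0.0576]
dapping_block 0.51 276 px 239.61231884057972 232.91304347826087 [0.5734 0.3213 0.0633] [-0.9828  0.1847] -0.03190966613952683 0.023697446798310907 [0.0456 0.0647 0.0717]
dapping_block 0.44 371 px 438.5256064690027 179.20485175202157 [ 0.4248 -0.3446  0.0234] [-0.2807  0.9598] -0.10546987693125887 0.8111807537469464 [0.0007 0.0212 0.0271]
jaw 0.65 241.408 239.32000000000002 [0.569  0.3245 0.018 ]
wedge 0.81 235.776 255.28 [0.5301 0.3639 0.018 ]
dapping_block 0.6 242.43200000000002 239.0 [0.5683 0.3212 0.018 ]
hammer 0.7 426.17600000000004 188.79999999999998 [ 0.423 -0.298  0.   ]
```

View pics/crop.png

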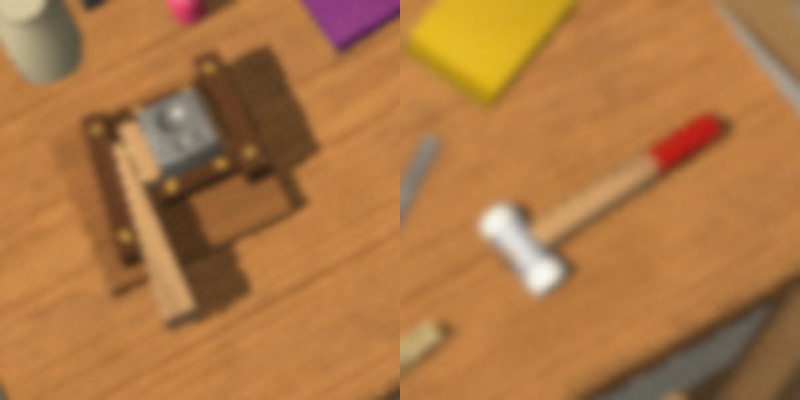

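The crop shows the wedge's straight edge running from (128,140) to (195,305) and the fence from (205,60) to (265,175). The hammer head runs from (495,220) to (543,275), and its shaft goes to (715,122).

```bash
cat >> h.py <<'E'
def fit(n,q,d,zlo,zhi,best=0):
    r=cams.outline_of(n,q)[best]; m=r["mask"]; ys,xs=np.nonzero(m)
    P=np.array([at_d(n,x,y,d[y,x]) for x,y in zip(xs,ys)])
    P=P[(P[:,2]>zlo)&(P[:,2]<zhi)]
    (w,h),a=cv2.minAreaRect(P[:,:2].astype(np.float32)*1000)[1:]
    return P,cv2.minAreaRect(P[:,:2].astype(np.float32)*1000)
E
python3 - <<'E'
from h import *
np.set_printoptions(precision=4,suppress=True)
d=np.load("topd.npy"); print("cam",ray("top",0,0)[0])
def c1(x,y,z): return at_z("top",x/4+195-.4,y/4+200-.4,z)
def c2(x,y,z): return at_z("top",(x-400)/5.333+405-.4,y/5.333+140-.4,z)
for nm,a,b,z in(("wedgeR",(195,305),(128,140),.054),("wedgeL",(165,325),(118,150),.054),("fence",(265,175),(205,60),.05),("bedfront",(115,292),(303,205),.018),("bedright",(303,205),(290,180),.018),("cheekfront",(170,188),(250,152),.045)):
    A=c1(*a,z);B=c1(*b,z); print(nm,A,B,np.degrees(np.arctan2(*(B-A)[1::-1])),np.linalg.norm(B-A))
for nm,a,b,z in(("head",(490,220),(545,282),.02),("shaft",(540,240),(722,124),.02)):
    A=c2(*a,z);B=c2(*b,z); print(nm,A,B,np.degrees(np.arctan2(*(B-A)[1::-1])),np.linalg.norm(B-A))
for q,lo,hi,k in(("hammer",.012,.035,0),("wedge",.045,.065,1)):
    P,r=fit("top",q,d,lo,hi,k); print(q,len(P),r,np.median(P[:,2]))
    c=np.median(P[:,:2],0);w,v=np.linalg.eigh(np.cov((P[:,:2]-c).T)); print(P.mean(0),np.degrees(np.arctan2(v[1,1],v[0,1])))
    if q=="wedge":
        i=P[:,0].argsort(); print(P[i[:10]])
E
```

```text
cam [-0.0181  0.3711  1.547 ]
wedgeR [0.4472 0.3731 0.054 ] [0.5926 0.3589 0.054 ] -5.56351545418978 0.14614039626623682
wedgeL [0.4447 0.3997 0.054 ] [0.5891 0.3693 0.054 ] -11.87163099901545 0.14751822919762206
fence [0.5141 0.2788 0.05  ] [0.6245 0.2757 0.05  ] -1.645947230029123 0.11040955764381713
bedfront [0.4991 0.4224 0.018 ] [0.4881 0.2623 0.018 ] -93.92500197735464 0.16047697861016152
bedright [0.4881 0.2623 0.018 ] [0.5118 0.2616 0.018 ] -1.9174107110840037 0.02368770741238371
cheekfront [0.5438 0.3478 0.045 ] [0.5388 0.28   0.045 ] -94.20532957910255 0.06804593168880496
head [ 0.4495 -0.2926  0.02  ] [ 0.3968 -0.2977  0.02  ] -174.48026042038555 0.052939065714989644
shaft [ 0.4222 -0.3118  0.02  ] [ 0.4311 -0.4602  0.02  ] -86.58781341615467 0.14860493421231244
hammer 335 ((427.6077575683594, -373.157470703125), (59.831783294677734, 174.15951538085938), 3.0754919052124023) 0.02180788636265696
[ 0.4264 -0.354   0.0216] 94.03042388674886
wedge 285 ((519.3685913085938, 378.71185302734375), (25.519733428955078, 148.99459838867188), 84.22752380371094) 0.0525761763051229
[0.5079 0.3787 0.0525] 172.58957429410358
[[0.4452 0.3782 0.0567]
 [0.4455 0.3889 0.0524]
 [0.4457 0.3848 0.0559]
 [0.4458 0.3797 0.0456]
 [0.4471 0.3956 0.0484]
 [0.4478 0.3875 0.054 ]
 [0.448  0.3982 0.0503]
 [0.448  0.3916 0.0493]
 [0.4485 0.3809 0.0509]
 [0.4487 0.3768 0.0545]]
```

{"api": "move_arm", "payload": {"jaw": [8.5, 8.5, 8.5, 8.5, 8.5, 8.5, 8.5, 8.5, 8.5, 8.5, 8.5, 8.5], "dp": [[0, 0, 0], [0, 0, 0], [0, 0, 0], [0, 0, 0], [0, 0, 0], [0, 0, 0], [0, 0, 0], [0, 0, 0], [0, 0, 0], [0, 0, 0], [0, 4, 0], [0, 4, 0]], "turn": [[0, 0, 0.12], [0, 0, 0.12], [0, 0, 0.12], [0, 0, 0.12], [0, 0, 0.12], [0, 0, 0.12], [0, 0, 0.12], [0, 0, 0.12], [0, 0, 0.12], [0, 0, 0.12], [0, 0, 0], [0, 0, 0]]}}

```text
time_s: 2.3
position: [0.244, 0.5304, 0.2319]
tool_rot: [[-0.07, 0.998, 0.0], [0.998, 0.07, 0.001], [0.001, 0.0, -1.0]]
ft_force: [-0.2, 1.4, -0.3]
grip_width: 0.0852
gripper_force: 0.0
```

{"api": "move_arm", "payload": {"jaw": [6, 6, 6, 6, 6, 6, 6, 6, 6, 6, 6, 6], "dp": [[-3.9, 1, 0], [-3.9, 1, 0], [-3.9, 1, 0], [-3.9, 1, 0], [-3.9, 1, 0], [-3.9, 1, 0], [-3.9, 1, 0], [-3.9, 1, 0], [-3.9, 1, 0], [-3.9, 1, 0], [-3.9, 1, 0], [-3.9, 1, 0]], "turn": [[0, 0, 0], [0, 0, 0], [0, 0, 0], [0, 0, 0], [0, 0, 0], [0, 0, 0], [0, 0, 0], [0, 0, 0], [0, 0, 0], [0, 0, 0], [0, 0, 0], [0, 0, 0]]}}

```text
time_s: 3.3
position: [0.3956, 0.0693, 0.2316]
tool_rot: [[-0.067, 0.998, 0.001], [0.998, 0.067, -0.0], [-0.0, 0.001, -1.0]]
ft_force: [0.6, 0.6, -0.9]
grip_width: 0.0597
gripper_force: 0.0
```

{"api": "move_arm", "payload": {"jaw": [6, 6, 6, 6, 6, 6, 6, 6, 6, 6, 6, 6], "dp": [[-4, 0, 0.6], [-4, 0, 0.6], [-4, 0, 0.6], [-4, 0, 0.6], [-4, 0, 0.6], [-4, 0, 0.6], [-4, 0, 0.6], [-4, 0, 0.6], [-4, 0, 0.6], [-4, 0, 0.6], [0, 0, 0], [0, 0, 0]], "turn": [[0, 0, 0], [0, 0, 0], [0, 0, 0], [0, 0, 0], [0, 0, 0], [0, 0, 0], [0, 0, 0], [0, 0, 0], [0, 0, 0], [0, 0, 0], [0, 0, 0], [0, 0, 0]]}}

```text
time_s: 4.3
position: [0.4218, -0.3295, 0.1705]
tool_rot: [[-0.064, 0.998, -0.001], [0.998, 0.064, 0.001], [0.001, -0.001, -1.0]]
ft_force: [0.0, 0.6, 0.6]
grip_width: 0.0601
gripper_force: 0.0
```

```bash
python3 - <<'E'
from h import *
np.set_printoptions(precision=4,suppress=True)
ims=[]
for n in("top","scene"):
    im,d=cams.get_image(n); np.save(n+"d1.npy",d)
    for q,z in(("wedge_head",.036),("hammer_head",.013),("hammer_grip",.013),("wedge_vice",0)):
        for r in cams.mark_of(n,q)[:2]:
            u,v=r["location"][0]*640,r["location"][1]*400; print(n,q,round(r["p"],2),round(u),round(v),at_z(n,u,v,z))
    for p in([.423,-.298,.013],[.446,.385,.036]):
        u,v=map(int,proj(n,p)); print(u,v); u=max(u,50);ims.append(cv2.resize(im[v-50:v+50,u-50:u+50,::-1],(300,300),interpolation=cv2.INTER_CUBIC))
cv2.imwrite("pics/c2.png",np.vstack([np.hstack(ims[:2]),np.hstack(ims[2:])]))
E
```

```text
top wedge_head 0.54 240 279 [0.4499 0.3871 0.036 ]
top wedge_vice 0.96 238 239 [0.5828 0.3345 0.    ]
426 187
240 279
scene wedge_head 0.6 252 269 [0.4478 0.3778 0.036 ]
scene hammer_head 0.7 420 193 [ 0.4224 -0.3068  0.013 ]
scene hammer_grip 0.83 431 191 [ 0.4047 -0.3442  0.013 ]
scene wedge_vice 0.82 244 247 [0.5739 0.3384 0.    ]
417 193
250 270
```

View pics/c2.png

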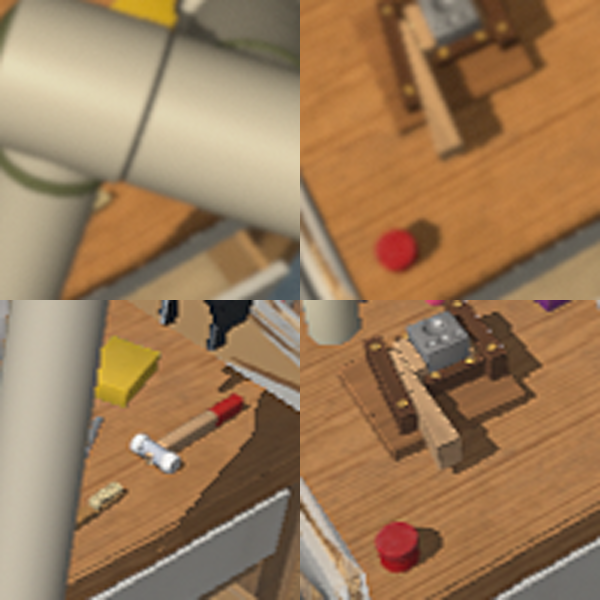

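In the sharper scene crop, the hammer head runs from (132,440) to (180,465) and the red end is at (243,402). The wedge's end face is centred near (447,449).

```bash
python3 - <<'E'
from h import *
np.set_printoptions(precision=4,suppress=True)
def s(x,y,z,o): return at_z("scene",x/3+o[0]-50-.3,y/3+o[1]-50-.3,z)
H=(417,193);W=(250,270)
A=s(140,147,.013,H);B=s(170,160,.013,H);E=s(241,103,.02,H);C=(s(132,141,.013,H)+s(180,164,.013,H))/2
print("head c",C,(A+B)/2,"end",E,np.linalg.norm((E-C)[:2]),np.degrees(np.arctan2(*(E-C)[1::-1])), np.degrees(np.arctan2(*(A-B)[1::-1])))
print("wedge face",s(147,149,.036,W))
d=np.load("scened1.npy")
r=cams.outline_of("scene","hammer")[0];m=r["mask"];ys,xs=np.nonzero(m);P=np.array([at_d("scene",x,y,d[y,x]) for x,y in zip(xs,ys)]);P=P[(P[:,2]>.01)&(P[:,2]<.04)]
print(r["p"],cv2.minAreaRect(P[:,:2].astype(np.float32)*1000),P.mean(0))
for x,y in((147,150),(150,145),(145,155)):
    u=int(x/3+200);v=int(y/3+220);print(at_d("scene",u,v,d[v,u]))
print("tcp px",proj("scene",observe()["position"]))
E
```

```text
head c [ 0.4219 -0.3008  0.013 ] [ 0.4211 -0.2986  0.013 ] end [ 0.4223 -0.4477  0.02  ] 0.14683248689434983 -89.85669543698691 16.47852543544795
wedge face [0.4519 0.3872 0.036 ]
0.85 ((414.7929992675781, -368.893310546875), (174.90489196777344, 58.29759216308594), 87.10951232910156) [ 0.4216 -0.3509  0.0195]
[0.4432 0.3905 0.0432]
[0.445  0.3855 0.0472]
[0.4452 0.3932 0.0388]
tcp px (np.float64(430.0940818963002), np.float64(154.87023173382246))
```

{"api": "move_arm", "payload": {"jaw": [6, 6, 6, 6, 6, 6, 6, 6, 6], "dp": [[-0.6, 0.2, 2], [-0.6, 0, 3.5], [0, 0, 3.5], [0, 0, 3], [0, 0, 2], [0, 0, 1.2], [0, 0, 1], [0, 0, 0.4], [0, 0, 0]], "turn": [[0, 0, 0], [0, 0, 0], [0, 0, 0], [0, 0, 0], [0, 0, 0], [0, 0, 0], [0, 0, 0], [0, 0, 0], [0, 0, 0]]}}

```text
time_s: 5.6
position: [0.4249, -0.3396, 0.0049]
tool_rot: [[-0.067, 0.998, -0.0], [0.998, 0.067, 0.001], [0.001, -0.0, -1.0]]
ft_force: [0.3, 0.5, 0.8]
grip_width: 0.0598
gripper_force: 0.0
```

{"api": "move_arm", "payload": {"jaw": [4, 3, 2, 1, 1, 1, 1, 1, 1], "dp": [[0, 0, 0], [0, 0, 0], [0, 0, 0], [0, 0, 0], [0, 0, 0], [0, 0, 0], [0, 0, 0], [0, 0, 0], [0, 0, 0]], "turn": [[0, 0, 0], [0, 0, 0], [0, 0, 0], [0, 0, 0], [0, 0, 0], [0, 0, 0], [0, 0, 0], [0, 0, 0], [0, 0, 0]], "force": 120}}

```text
time_s: 6.35
position: [0.4257, -0.3402, 0.0066]
tool_rot: [[-0.067, 0.998, 0.002], [0.998, 0.067, -0.002], [-0.002, 0.002, -1.0]]
ft_force: [-0.2, 1.5, 7.4]
grip_width: 0.0151
gripper_force: 117.8
```

{"api": "move_arm", "payload": {"jaw": [1, 1, 1, 1, 1, 1, 1], "dp": [[0, 0, -1], [0, 0, -2], [0, 0, -3], [0, 0, -4], [0, 0, -3], [0, 0, 0], [0, 0, 0]], "turn": [[0, 0, 0], [0, 0, 0], [0, 0, 0], [0, 0, 0], [0, 0, 0], [0, 0, 0], [0, 0, 0]]}}

```text
time_s: 6.93
position: [0.4252, -0.3399, 0.1371]
tool_rot: [[-0.067, 0.998, 0.002], [0.998, 0.067, -0.003], [-0.003, 0.002, -1.0]]
ft_force: [-0.4, -0.1, -2.6]
grip_width: 0.0153
gripper_force: 117.3
```

```bash
python3 - <<'E'
from h import *
s=observe();p=s["position"];print(p,s["grip_width"],s["ft_force"],s["wrist_torque"])
im,d=cams.get_image("scene");np.save("d2.npy",d);u,v=map(int,proj("scene",p));print(u,v)
cv2.imwrite("pics/c3.png",cv2.resize(im[v-60:v+60,u-60:u+60,::-1],(600,600),interpolation=cv2.INTER_CUBIC))
E
```

```text
[ 0.42516837 -0.33991524  0.13707619] 0.01528246354451739 [-0.3608992  -0.06712002 -2.64130573] [-0.05543829  0.01136012 -0.00530995]
430 161
```

View pics/c3.png

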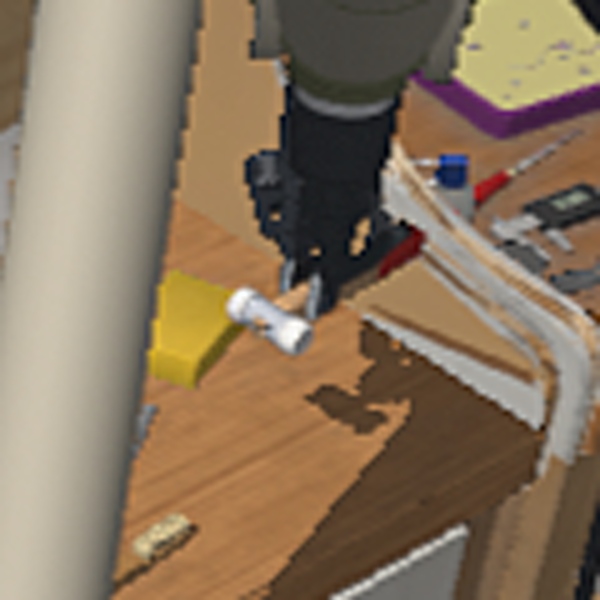

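The hammer is held level, with its head ends at crop (230,302) and (310,340). Next I'll check the head offset by projecting it.

```bash
python3 - <<'E'
from h import *
np.set_printoptions(precision=4,suppress=True)
d=np.load("d2.npy");s=observe();p=np.array(s["position"]);R=np.array(s["tool_rot"])
A=at_z("scene",230/5+370,302/5+101,.1435);B=at_z("scene",310/5+370,340/5+101,.1435)
print(A,B,(A+B)/2-p,(R.T@((A+B)/2-p)))
print("expected px",proj("scene",p+R@[.042,0,-.0064]))
for q in("hammer_head","hammer_grip"):
    for r in cams.mark_of("scene",q)[:1]:
        u,v=r["location"][0]*640,r["location"][1]*400; print(q,r["p"],u,v,R.T@(at_z("scene",u,v,.1435)-p))
r=cams.outline_of("scene","hammer")[0];ys,xs=np.nonzero(r["mask"]);P=np.array([at_d("scene",x,y,d[y,x]) for x,y in zip(xs,ys) if x<440]);Q=(P-p)@R
k=(Q[:,0]>.025)&(Q[:,0]<.07)&(abs(Q[:,1])<.045);Q=Q[k];print(len(Q),Q.min(0),Q.max(0),Q.mean(0))
E
```

```text
[ 0.4494 -0.2921  0.1435] [ 0.3856 -0.3047  0.1435] [-0.0072  0.0409  0.0081] [ 0.0413 -0.0044 -0.0081]
expected px (np.float64(422.7429448395345), np.float64(165.0628723184903))
hammer_head 0.74 434.368 160.0 [-0.0093 -0.008  -0.0081]
hammer_grip 0.61 431.616 161.8 [ 0.0061 -0.0087 -0.0081]
113 [ 0.0258 -0.0343 -0.0239] [0.054  0.0264 0.0037] [ 0.0432 -0.0072 -0.0121]
```

{"api": "move_arm", "payload": {"jaw": [1, 1, 1, 1, 1, 1, 1, 1, 1, 1, 1, 1], "dp": [[0, 0, 0], [0, 0, 0], [2, -0.3, 0], [4, -0.5, 0], [4, -0.5, 0], [4, -0.5, 0], [4, -0.5, 0], [4, -0.5, 0], [4, -0.5, 0], [4, -0.5, 0], [4, -0.5, 0], [4, -0.5, 0]], "turn": [[0, 0, 0.07], [0, 0, 0.07], [0, 0, 0], [0, 0, 0], [0, 0, 0], [0, 0, 0], [0, 0, 0], [0, 0, 0], [0, 0, 0], [0, 0, 0], [0, 0, 0], [0, 0, 0]]}}

```text
time_s: 8.13
position: [0.4038, 0.0446, 0.1346]
tool_rot: [[0.073, 0.997, -0.002], [0.997, -0.073, 0.0], [0.0, -0.002, -1.0]]
ft_force: [1.8, -0.1, -2.3]
grip_width: 0.0156
gripper_force: 117.2
```

{"api": "move_arm", "payload": {"jaw": [1, 1, 1, 1, 1, 1, 1, 1, 1, 1, 1, 1], "dp": [[4, -0.5, 0], [4, -0.5, 0], [4, -0.5, 0], [4, -0.5, 0], [4, -0.5, 0], [4, -0.5, 0], [3, -0.5, 0], [2, -0.4, 0], [1.3, -0.4, 0], [0, 0, 0], [0, 0, 0], [0, 0, 0]], "turn": [[0, 0, 0], [0, 0, 0], [0, 0, 0], [0, 0, 0], [0, 0, 0], [0, 0, 0], [0, 0, 0], [0, 0, 0], [0, 0, 0], [0, 0, 0], [0, 0, 0], [0, 0, 0]]}}

```text
time_s: 9.13
position: [0.3839, 0.3473, 0.1346]
tool_rot: [[0.073, 0.997, -0.002], [0.997, -0.073, -0.001], [-0.001, -0.001, -1.0]]
ft_force: [-0.5, -0.6, -2.3]
grip_width: 0.0151
gripper_force: 117.2
```

{"api": "move_arm", "payload": {"jaw": [1, 1, 1, 1, 1, 1, 1], "dp": [[0, 0, 1.5], [0, 0, 3], [0, 0, 3], [0, 0, 2], [0, 0, 1.1], [0, 0, 0], [0, 0, 0]], "turn": [[0, 0, 0], [0, 0, 0], [0, 0, 0], [0, 0, 0], [0, 0, 0], [0, 0, 0], [0, 0, 0]]}}

```text
time_s: 9.72
position: [0.3843, 0.3473, 0.0293]
tool_rot: [[0.074, 0.997, -0.001], [0.997, -0.074, -0.001], [-0.001, -0.001, -1.0]]
ft_force: [0.3, -0.5, -1.4]
grip_width: 0.0149
gripper_force: 117.3
```

```bash
python3 - <<'E'
from h import *
s=observe();p=s["position"];print(p,s["ft_force"])
ims=[]
for n in("top","scene"):
    im,d=cams.get_image(n);np.save(n+"d3.npy",d);u,v=map(int,proj(n,[.43,.37,.03]));print(u,v)
    ims.append(cv2.resize(im[v-50:v+50,u-50:u+50,::-1],(400,400),interpolation=cv2.INTER_CUBIC))
cv2.imwrite("pics/c4.png",np.hstack(ims))
E
```

```text
[0.3843379  0.3473079  0.02925905] [ 0.25622998 -0.46123324 -1.38956922]
247 282
257 272
```

View pics/c4.png

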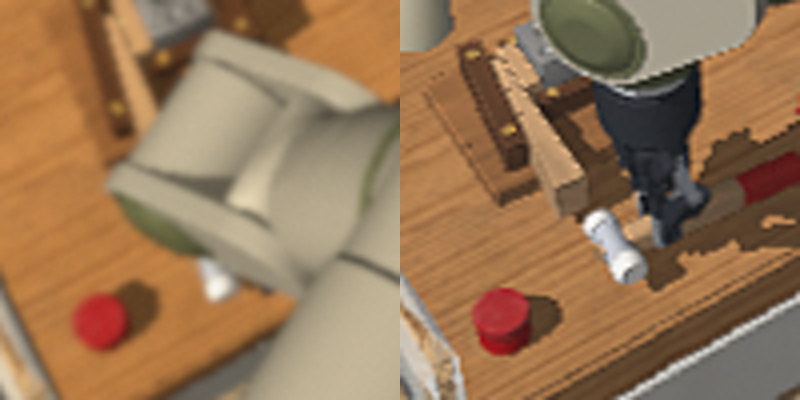

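The head lines up with the wedge's end face: head ends at (600,222) and (630,270), face centre at about (572,194). Now the first stroke, at under 0.05 m/s.

{"api": "move_arm", "payload": {"jaw": [1, 1, 1, 1, 1, 1, 1], "dp": [[0, 0.4, 0], [0, 0.4, 0], [0, 0.4, 0], [0, 0.4, 0], [0, 0.4, 0], [0, 0.4, 0], [0, 0.2, 0]], "turn": [[0, 0, 0], [0, 0, 0], [0, 0, 0], [0, 0, 0], [0, 0, 0], [0, 0, 0], [0, 0, 0]]}}

```text
time_s: 10.4
position: [0.4107, 0.3462, 0.0293]
tool_rot: [[0.073, 0.997, 0.0], [0.997, -0.073, 0.0], [0.0, 0.0, -1.0]]
ft_force: [0.1, 0.3, -2.6]
grip_width: 0.0154
gripper_force: 117.3
```

{"api": "move_arm", "payload": {"jaw": [1], "dp": [[0, 0.3, 0]], "turn": [[0, 0, 0]]}}

```text
time_s: 10.48
position: [0.4131, 0.3459, 0.0293]
tool_rot: [[0.073, 0.997, -0.0], [0.997, -0.073, -0.0], [-0.0, -0.0, -1.0]]
ft_force: [0.3, 0.8, -3.3]
grip_width: 0.0153
gripper_force: 117.3
```

{"api": "move_arm", "payload": {"jaw": [1], "dp": [[0, 0.3, 0]], "turn": [[0, 0, 0]]}}

```text
time_s: 10.57
position: [0.4161, 0.3457, 0.0293]
tool_rot: [[0.073, 0.997, -0.0], [0.997, -0.073, -0.0], [-0.0, -0.0, -1.0]]
ft_force: [-1.0, -0.4, -2.0]
grip_width: 0.0149
gripper_force: 117.3
```

{"api": "move_arm", "payload": {"jaw": [1], "dp": [[0, 0.2, 0]], "turn": [[0, 0, 0]]}}

```text
time_s: 10.65
position: [0.4181, 0.3455, 0.0292]
tool_rot: [[0.073, 0.997, -0.0], [0.997, -0.073, -0.0], [-0.0, -0.0, -1.0]]
ft_force: [-1.7, -0.9, -2.5]
grip_width: 0.0153
gripper_force: 117.3
```

{"api": "move_arm", "payload": {"jaw": [1], "dp": [[0, 0.3, 0]], "turn": [[0, 0, 0]]}}

```text
time_s: 10.73
position: [0.4207, 0.3453, 0.0292]
tool_rot: [[0.073, 0.997, -0.001], [0.997, -0.073, -0.001], [-0.001, -0.001, -1.0]]
ft_force: [-0.5, 0.1, -2.9]
grip_width: 0.0153
gripper_force: 117.3
```

{"api": "move_arm", "payload": {"jaw": [1], "dp": [[0, 0.3, 0]], "turn": [[0, 0, 0]]}}

```text
time_s: 10.82
position: [0.4238, 0.3451, 0.0292]
tool_rot: [[0.073, 0.997, -0.001], [0.997, -0.073, -0.0], [-0.001, -0.001, -1.0]]
ft_force: [-1.9, -0.8, -2.0]
grip_width: 0.0148
gripper_force: 117.3
```

{"api": "move_arm", "payload": {"jaw": [1], "dp": [[0, 0.3, 0]], "turn": [[0, 0, 0]]}}

```text
time_s: 10.9
position: [0.4268, 0.3448, 0.0292]
tool_rot: [[0.073, 0.997, -0.001], [0.997, -0.073, -0.0], [-0.001, -0.001, -1.0]]
ft_force: [-2.2, -0.6, -3.6]
grip_width: 0.0152
gripper_force: 117.3
```

{"api": "move_arm", "payload": {"jaw": [1], "dp": [[0, 0.3, 0]], "turn": [[0, 0, 0]]}}

```text
time_s: 10.98
position: [0.4295, 0.3445, 0.0291]
tool_rot: [[0.073, 0.997, -0.002], [0.997, -0.073, -0.001], [-0.001, -0.002, -1.0]]
ft_force: [-5.6, -1.6, -2.5]
grip_width: 0.015
gripper_force: 117.4
```

{"api": "move_arm", "payload": {"jaw": [1], "dp": [[0, 0.3, 0]], "turn": [[0, 0, 0]]}}

```text
time_s: 11.07
position: [0.4323, 0.3442, 0.0291]
tool_rot: [[0.073, 0.997, -0.002], [0.997, -0.073, -0.001], [-0.001, -0.002, -1.0]]
ft_force: [-5.4, -2.2, -2.6]
grip_width: 0.0154
gripper_force: 117.4
```

{"api": "move_arm", "payload": {"jaw": [1], "dp": [[0, 0.2, 0]], "turn": [[0, 0, 0]]}}

```text
time_s: 11.15
position: [0.4334, 0.3439, 0.0288]
tool_rot: [[0.072, 0.997, -0.005], [0.997, -0.072, -0.002], [-0.002, -0.004, -1.0]]
ft_force: [-13.0, -0.3, 1.0]
grip_width: 0.0151
gripper_force: 117.9
```

That ends the first tap at 13 N. Backing off for a second, separate one.

{"api": "move_arm", "payload": {"jaw": [1, 1, 1, 1, 1], "dp": [[0, -0.4, 0], [0, -0.4, 0], [0, -0.4, 0], [0, 0, 0], [0, 0, 0]], "turn": [[0, 0, 0], [0, 0, 0], [0, 0, 0], [0, 0, 0], [0, 0, 0]]}}

```text
time_s: 11.57
position: [0.423, 0.3455, 0.0295]
tool_rot: [[0.073, 0.997, 0.001], [0.997, -0.073, 0.0], [0.0, 0.001, -1.0]]
ft_force: [-0.0, 0.2, -2.7]
grip_width: 0.0155
gripper_force: 117.5
```

{"api": "move_arm", "payload": {"jaw": [1, 1], "dp": [[0, 0.4, 0], [0, 0.4, 0]], "turn": [[0, 0, 0], [0, 0, 0]]}}

```text
time_s: 11.73
position: [0.4315, 0.3448, 0.0295]
tool_rot: [[0.073, 0.997, 0.001], [0.997, -0.073, 0.0], [0.0, 0.001, -1.0]]
ft_force: [0.7, 0.0, -3.0]
grip_width: 0.0152
gripper_force: 117.5
```

{"api": "move_arm", "payload": {"jaw": [1], "dp": [[0, 0.3, 0]], "turn": [[0, 0, 0]]}}

```text
time_s: 11.82
position: [0.4335, 0.3443, 0.0292]
tool_rot: [[0.073, 0.997, -0.003], [0.997, -0.073, -0.001], [-0.001, -0.003, -1.0]]
ft_force: [-12.9, 1.9, 3.2]
grip_width: 0.0151
gripper_force: 118.3
```

{"api": "move_arm", "payload": {"jaw": [1], "dp": [[0, 0.1, 0]], "turn": [[0, 0, 0]]}}

```text
time_s: 11.9
position: [0.4334, 0.3442, 0.0289]
tool_rot: [[0.072, 0.997, -0.005], [0.997, -0.072, -0.001], [-0.001, -0.005, -1.0]]
ft_force: [-12.4, 0.8, 1.8]
grip_width: 0.0156
gripper_force: 118.2
```

{"api": "move_arm", "payload": {"jaw": [1], "dp": [[0, 0.05, 0]], "turn": [[0, 0, 0]]}}

```text
time_s: 11.98
position: [0.4334, 0.3442, 0.029]
tool_rot: [[0.072, 0.997, -0.005], [0.997, -0.072, -0.001], [-0.001, -0.005, -1.0]]
ft_force: [-12.3, 1.6, 3.0]
grip_width: 0.0155
gripper_force: 118.2
```

View scene.

```bash
python3 - <<'E'
from h import *
s=observe();print(s["position"],s["ft_force"],s["wrist_torque"])
n="scene"
im,d=cams.get_image(n);np.save(n+"d4.npy",d);u,v=map(int,proj(n,[.46,.37,.03]));print(u,v)
cv2.imwrite("pics/c5.png",cv2.resize(im[v-50:v+50,u-50:u+50,::-1],(600,600),interpolation=cv2.INTER_CUBIC))
print(observe()["ft_force"],observe()["position"])
E
```

```text
[0.43343907 0.34416472 0.02895673] [-12.25247306   1.55725164   2.96262325] [0.41976717 1.83978062 0.60664848]
252 266
[-10.27256674   0.21034825   2.71458992] [0.43337928 0.34421875 0.02895141]
```

View pics/c5.png

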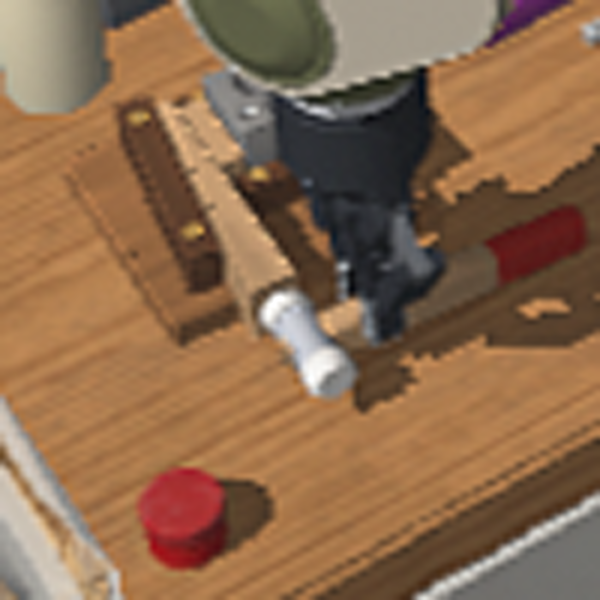

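The hammer bears squarely on the wedge's face at about (285,300), and the wedge has moved in from where it was. Backing off for a third tap.

{"api": "move_arm", "payload": {"jaw": [1, 1, 1, 1, 1], "dp": [[0, -0.4, 0], [0, -0.4, 0], [0, -0.4, 0], [0, 0, 0], [0, 0, 0]], "turn": [[0, 0, 0], [0, 0, 0], [0, 0, 0], [0, 0, 0], [0, 0, 0]]}}

```text
time_s: 12.45
position: [0.4236, 0.3452, 0.0294]
tool_rot: [[0.073, 0.997, 0.0], [0.997, -0.073, 0.0], [0.0, 0.0, -1.0]]
ft_force: [0.5, -0.5, -2.0]
grip_width: 0.0154
gripper_force: 117.6
```

{"api": "move_arm", "payload": {"jaw": [1, 1], "dp": [[0, 0.4, 0], [0, 0.4, 0]], "turn": [[0, 0, 0], [0, 0, 0]]}}

```text
time_s: 12.62
position: [0.432, 0.3446, 0.0294]
tool_rot: [[0.073, 0.997, 0.0], [0.997, -0.073, 0.0], [0.0, 0.0, -1.0]]
ft_force: [0.5, 0.1, -1.9]
grip_width: 0.0153
gripper_force: 117.6
```

{"api": "move_arm", "payload": {"jaw": [1], "dp": [[0, 0.4, 0]], "turn": [[0, 0, 0]]}}

```text
time_s: 12.7
position: [0.4339, 0.344, 0.029]
tool_rot: [[0.072, 0.997, -0.005], [0.997, -0.072, -0.001], [-0.002, -0.005, -1.0]]
ft_force: [-19.7, 1.2, 6.0]
grip_width: 0.0148
gripper_force: 119.0
```

{"api": "move_arm", "payload": {"jaw": [1, 1, 1, 1, 1], "dp": [[0, -0.4, 0], [0, -0.4, 0], [0, -0.4, 0], [0, 0, 0], [0, 0, 0]], "turn": [[0, 0, 0], [0, 0, 0], [0, 0, 0], [0, 0, 0], [0, 0, 0]]}}

```text
time_s: 13.12
position: [0.4235, 0.3453, 0.0295]
tool_rot: [[0.073, 0.997, 0.0], [0.997, -0.073, 0.0], [0.0, 0.0, -1.0]]
ft_force: [0.4, -0.8, -2.8]
grip_width: 0.015
gripper_force: 117.8
```

{"api": "move_arm", "payload": {"jaw": [1, 1], "dp": [[0, 0.4, 0], [0, 0.4, 0]], "turn": [[0, 0, 0], [0, 0, 0]]}}

```text
time_s: 13.28
position: [0.432, 0.3447, 0.0295]
tool_rot: [[0.073, 0.997, 0.001], [0.997, -0.073, 0.0], [0.0, 0.001, -1.0]]
ft_force: [0.5, -0.3, -2.8]
grip_width: 0.0148
gripper_force: 117.8
```

{"api": "move_arm", "payload": {"jaw": [1], "dp": [[0, 0.3, 0]], "turn": [[0, 0, 0]]}}

```text
time_s: 13.37
position: [0.4336, 0.3442, 0.0291]
tool_rot: [[0.073, 0.997, -0.003], [0.997, -0.073, -0.001], [-0.001, -0.003, -1.0]]
ft_force: [-13.7, 2.2, 3.4]
grip_width: 0.0154
gripper_force: 118.8
```

The last tap reached 13.7 N with the face at the same place, so the wedge is tight. Withdrawing and carrying the hammer back to its free spot.

{"api": "move_arm", "payload": {"jaw": [1, 1, 1, 1, 1, 1, 1, 1, 1, 1, 1], "dp": [[0, -0.5, 0], [0, -1.5, 0], [0, -1.5, 0], [0, -0.5, 0], [0, 0, -1], [0, 0, -2.5], [0, 0, -3], [0, 0, -3], [0, 0, -1], [-2, 0.2, 0], [-4, 0.5, 0]], "turn": [[0, 0, 0], [0, 0, 0], [0, 0, 0], [0, 0, 0], [0, 0, 0], [0, 0, 0], [0, 0, 0], [0, 0, 0], [0, 0, 0], [0, 0, 0], [0, 0, 0]]}}

```text
time_s: 14.28
position: [0.3987, 0.2886, 0.1362]
tool_rot: [[0.07, 0.998, 0.005], [0.998, -0.07, 0.003], [0.003, 0.005, -1.0]]
ft_force: [-0.0, -1.5, -2.6]
grip_width: 0.0151
gripper_force: 118.0
```

{"api": "move_arm", "payload": {"jaw": [1, 1, 1, 1, 1, 1, 1, 1, 1, 1, 1, 1], "dp": [[-4, 0.5, 0], [-4, 0.5, 0], [-4, 0.5, 0], [-4, 0.5, 0], [-4, 0.5, 0], [-4, 0.5, 0], [-4, 0.5, 0], [-4, 0.5, 0], [-4, 0.5, 0], [-4, 0.5, 0], [-4, 0.5, 0], [-4, 0.5, 0]], "turn": [[0, 0, 0], [0, 0, 0], [0, 0, 0], [0, 0, 0], [0, 0, 0], [0, 0, 0], [0, 0, 0], [0, 0, 0], [0, 0, 0], [0, 0, 0], [0, 0, 0], [0, 0, 0]]}}

```text
time_s: 15.28
position: [0.4222, -0.1994, 0.1355]
tool_rot: [[0.074, 0.997, 0.002], [0.997, -0.074, -0.002], [-0.002, 0.002, -1.0]]
ft_force: [1.2, 1.8, -2.7]
grip_width: 0.0153
gripper_force: 118.0
```

{"api": "move_arm", "payload": {"jaw": [1, 1, 1, 1, 1, 1, 1, 1], "dp": [[-4, 0.5, 0], [-4, 0.5, 0], [-3, 0.3, 0], [-2, 0.2, 0], [0, 0, 0], [0, 0, 0], [0, 0, 0], [0, 0, 0]], "turn": [[0, 0, 0], [0, 0, 0], [0, 0, 0], [0, 0, 0], [0, 0, -0.07], [0, 0, -0.07], [0, 0, 0], [0, 0, 0]]}}

```text
time_s: 15.95
position: [0.4276, -0.3276, 0.135]
tool_rot: [[-0.065, 0.998, 0.001], [0.998, 0.065, -0.001], [-0.001, 0.001, -1.0]]
ft_force: [0.5, 0.4, -1.9]
grip_width: 0.0152
gripper_force: 118.1
```

Checking the picture while it is held, then lowering.

{"api": "move_arm", "payload": {"jaw": [1, 1, 1, 1, 1, 1, 1], "dp": [[-0.6, 0, 2], [-0.6, 0, 3], [0, 0, 3], [0, 0, 2.5], [0, 0, 1.3], [0, 0, 0.5], [0, 0, 0]], "turn": [[0, 0, 0], [0, 0, 0], [0, 0, 0], [0, 0, 0], [0, 0, 0], [0, 0, 0], [0, 0, 0]]}}

```text
time_s: 16.53
position: [0.4282, -0.3387, 0.0108]
tool_rot: [[-0.066, 0.998, -0.001], [0.998, 0.066, 0.001], [0.001, -0.001, -1.0]]
ft_force: [-0.9, 0.5, -3.2]
grip_width: 0.0152
gripper_force: 118.0
```

{"api": "move_arm", "payload": {"jaw": [1, 1], "dp": [[0, 0, 0.3], [0, 0, 0]], "turn": [[0, 0, 0], [0, 0, 0]]}}

```text
time_s: 16.7
position: [0.4287, -0.3392, 0.0092]
tool_rot: [[-0.067, 0.998, 0.001], [0.998, 0.067, -0.001], [-0.002, 0.001, -1.0]]
ft_force: [-0.3, 0.8, -2.7]
grip_width: 0.0154
gripper_force: 118.0
```

{"api": "move_arm", "payload": {"jaw": [1, 1], "dp": [[0, 0, 0.15], [0, 0, 0]], "turn": [[0, 0, 0], [0, 0, 0]]}}

```text
time_s: 16.87
position: [0.4284, -0.339, 0.0074]
tool_rot: [[-0.067, 0.998, 0.001], [0.998, 0.067, -0.001], [-0.001, 0.001, -1.0]]
ft_force: [0.5, 0.5, -2.9]
grip_width: 0.0155
gripper_force: 118.0
```

{"api": "move_arm", "payload": {"jaw": [1, 1], "dp": [[0, 0, 0.12], [0, 0, 0]], "turn": [[0, 0, 0], [0, 0, 0]]}}

```text
time_s: 17.03
position: [0.4285, -0.3391, 0.0066]
tool_rot: [[-0.067, 0.998, 0.001], [0.998, 0.067, -0.001], [-0.001, 0.001, -1.0]]
ft_force: [-1.1, 1.3, 5.0]
grip_width: 0.0157
gripper_force: 119.0
```

{"api": "move_arm", "payload": {"jaw": [2.2, 2.8, 3.5, 4.5, 5.5, 6, 6, 6], "dp": [[0, 0, 0], [0, 0, 0], [0, 0, 0], [0, 0, 0], [0, 0, 0], [0, 0, 0], [0, 0, 0], [0, 0, 0]], "turn": [[0, 0, 0], [0, 0, 0], [0, 0, 0], [0, 0, 0], [0, 0, 0], [0, 0, 0], [0, 0, 0], [0, 0, 0]]}}

```text
time_s: 17.7
position: [0.4282, -0.3388, 0.0056]
tool_rot: [[-0.067, 0.998, -0.0], [0.998, 0.067, 0.0], [0.0, -0.0, -1.0]]
ft_force: [-0.4, -0.6, 0.2]
grip_width: 0.0602
gripper_force: 0.0
```

{"api": "move_arm", "payload": {"jaw": [6, 6, 6, 6, 6, 6, 6, 6, 6], "dp": [[0, 0, -1], [0, 0, -2], [0, 0, -3.5], [0, 0, -4], [0, 0, -4], [0, 0, -3], [0, 0, -1], [0, 0, 0], [0, 0, 0]], "turn": [[0, 0, 0], [0, 0, 0], [0, 0, 0], [0, 0, 0], [0, 0, 0], [0, 0, 0], [0, 0, 0], [0, 0, 0], [0, 0, 0]]}}

```text
time_s: 18.45
position: [0.4281, -0.3386, 0.1909]
tool_rot: [[-0.067, 0.998, 0.0], [0.998, 0.067, -0.0], [-0.0, 0.0, -1.0]]
ft_force: [-0.0, 0.2, -0.5]
grip_width: 0.0602
gripper_force: 0.0
```

```bash
python3 - <<'E'
from h import *
print(observe()["time_s"],observe()["position"],observe()["ft_force"])
ims=[]
im,d=cams.get_image("scene")
for p in([.42,-.33,.0],[.48,.37,.036]):
    u,v=map(int,proj("scene",p));ims.append(cv2.resize(im[v-50:v+50,u-50:u+50,::-1],(400,400),interpolation=cv2.INTER_CUBIC))
cv2.imwrite("pics/c6.png",np.hstack(ims))
r=cams.outline_of("scene","hammer")[0];ys,xs=np.nonzero(r["mask"]);P=np.array([at_d("scene",x,y,d[y,x]) for x,y in zip(xs,ys)]);print(r["p"],P.mean(0),np.percentile(P[:,2],[5,50,95]))
E
```

```text
18.45 [ 0.42807643 -0.33860075  0.19092609] [-0.01307978  0.16892581 -0.50406838]Traceback (most recent call last):
  File "<stdin>", line 8, in <module>
IndexError: list index out of range
```

View pics/c6.png

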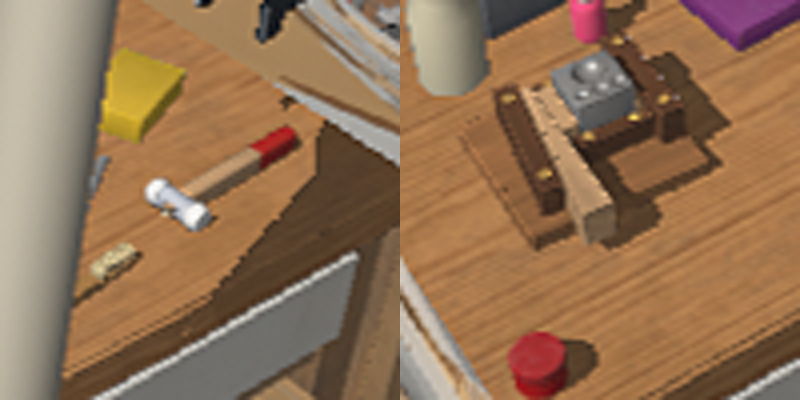

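The hammer lies flat near (180,205), clear of everything. The wedge is in and the block sits against the fence, and the pot and bottle haven't moved. Handing in.

```bash
python3 -c "from rig import ticket; print(ticket.close_job())"
```

```text
the job is handed in; nothing more can be done
None
```

I drove the wedge tight with four separate taps, the highest wrist reading being about 20 N; the last, at 13.7 N, no longer moved it. The hammer lies flat on the bench, clear of the vice, and I handed the job in at about 18.5 s. The pot and bottle looked unmoved in the last picture; I didn't re-check the tin, but the arm only passed well above it.

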